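Close up the parts cleaner and start it

TASK

The cover of the blue parts cleaner is back on its gasket, but its four wing screws are only started: turn each one clockwise until it is fully tight, in cross order (a screw, then the one diagonally opposite, then the other two). Then press the green start button fully down, hold it down for one second and let it come up again. Do not press the red stop button, do not start the machine before the cover is tight, and leave the other things on the bench where they are.

Things in the scene. Friction and masses are not known exactly. Their poses are not given: they have to be found in the camera images.
- cleaner: The parts cleaner: fixed blue machine, 240 (x) x 160 (y) x 79 mm high, yaw within 0.5 rad of the world's. Origin: centre of its underside, z up. Its far end carries the aluminium cover (142 mm square, centre at x = +48 mm, black gasket, round sight glass), its near end the black panel with the buttons. Below, near = its -x, far = +x, left = +y, right = -y.
- wing_1 (a joint): Turn of the far left wing screw about its upright axis, rad. Starts loose between -1.3 and -0.7 and grows as it turns clockwise seen from above; 0 is the hard stop, fully tight, with the wings parallel to the machine's x axis, in line with the red dash on the cover beside it. Turns stiffly (0.05 N m) and stays where left; one grasp is enough.
- wing_1_grip (a point): Middle of the wings of the far left wing screw, on its axis (machine frame x = 100, y = 50 mm), 22 mm above the cover. The wings are a dark steel bar 46 mm long x 8 thick x 20 high, on a 17 mm hub. The frame turns with the screw: y along the wings, x through their thickness. Its diagonal partner is wing_3.
- wing_2 (a joint): Turn of the far right wing screw about its upright axis, rad. Starts loose between -1.3 and -0.7 and grows as it turns clockwise seen from above; 0 is the hard stop, fully tight, with the wings parallel to the machine's x axis, in line with the red dash on the cover beside it. Turns stiffly (0.05 N m) and stays where left; one grasp is enough.
- wing_2_grip (a point): Middle of the wings of the far right wing screw, on its axis (machine frame x = 100, y = -50 mm), 22 mm above the cover. The wings are a dark steel bar 46 mm long x 8 thick x 20 high, on a 17 mm hub. The frame turns with the screw: y along the wings, x through their thickness. Its diagonal partner is wing_4.
- wing_3 (a joint): Turn of the near right wing screw about its upright axis, rad. Starts loose between -1.3 and -0.7 and grows as it turns clockwise seen from above; 0 is the hard stop, fully tight, with the wings parallel to the machine's x axis, in line with the red dash on the cover beside it. Turns stiffly (0.05 N m) and stays where left; one grasp is enough.
- wing_3_grip (a point): Middle of the wings of the near right wing screw, on its axis (machine frame x = -4, y = -50 mm), 22 mm above the cover. The wings are a dark steel bar 46 mm long x 8 thick x 20 high, on a 17 mm hub. The frame turns with the screw: y along the wings, x through their thickness. Its diagonal partner is wing_1.
- wing_4 (a joint): Turn of the near left wing screw about its upright axis, rad. Starts loose between -1.3 and -0.7 and grows as it turns clockwise seen from above; 0 is the hard stop, fully tight, with the wings parallel to the machine's x axis, in line with the red dash on the cover beside it. Turns stiffly (0.05 N m) and stays where left; one grasp is enough.
- wing_4_grip (a point): Middle of the wings of the near left wing screw, on its axis (machine frame x = -4, y = 50 mm), 22 mm above the cover. The wings are a dark steel bar 46 mm long x 8 thick x 20 high, on a 17 mm hub. The frame turns with the screw: y along the wings, x through their thickness. Its diagonal partner is wing_2.
- start_top (a point): Centre of the top of the round green start button (28 mm diameter cap in a black housing) on the control panel, machine frame x = -80, y = 42 mm, 96 mm above the bench. It is pressed straight down.
- stop_top (a point): Centre of the top of the round red stop button (28 mm diameter cap in a black housing) on the control panel, machine frame x = -80, y = -42 mm, 96 mm above the bench. It is pressed straight down.
- start (a joint): Travel of the green start button, m: 0 released, 0.006 fully down. A spring holds it up; fully down takes about 5 N.
- stop (a joint): Travel of the red stop button, m: 0 released, 0.006 fully down; about 5 N. Not to be pressed.
- tin_mid (a point): Empty ribbed grey tin, 71 mm diameter x 102 mm high, open top. Point at its centre, half-way up. Loose bystander.
- tape_mid (a point): Yellow tape measure lying flat, 58 x 73 x 31 mm. Point at its centre, half-way up. Loose bystander.
- level_mid (a point): Small dark grey spirit level standing on its edge, 20 x 72 x 36 mm. Point at its centre, half-way up. Loose bystander.
- clamp_mid (a point): Orange spring clamp lying flat, 41 x 118 x 24 mm. Point at its centre, half-way up. Loose bystander.

How it is judged:
By the outcome, as a careful person would: the job done as asked, in the order asked, and still so for the second after the job is handed in, with the robot touching nothing.
It also fails if it takes over 72 s, if anything falls off the work surface, if the arm or the gripper's body presses on something with over 40 N, if the wrist force passes 120 N, or if a joint passes its speed limit or range.

ROBOT

A 6-joint arm with a two-finger parallel gripper is mounted at the origin on a cart in front of the work surface, level with it; the furniture and walls round the work are solid. World frame = base frame: x ahead of the robot, y to its left, z up, the work surface at z = 0. Lengths are in m, angles in rad, forces in N, time in s.
With the tool pointing down it reaches from about 0.25 to 0.775 m from the base axis. Payload 4 kg.
Tool frame: the origin (TCP) lies at the centre of the arm's flange, where the gripper is bolted on; the fingertips stand 199 mm ahead of it and the grasp point (between the pads) lies 180 mm ahead of it (robot.tcp_to_tips is the distance from the TCP to the fingertips, in m); z points along the fingers, y is the line along which they close (so a half turn about z gives the same grasp; the last joint's range is limited). The gripper opens to 94 mm and grips with 3 to 60 N. Pads are 16 mm wide; open, the fingers measure 119 mm over their backs; the gripper's body (75 mm by 177 mm) begins 78 mm behind the grasp point.
Start: joints at [1.159, 0.087, 1.371, -0, 1.684, -0.103], TCP at [0.167, 0.524, 0.405] pointing down, gripper open.
Joint ranges: [-3.1, 3.1], [-0.76, 2.03], [0.27, 2.55], [-1.08, 4.22], [0.17, 2.65], [-2.57, 2.57]. Speed limits (rad/s): [2.79, 2.79, 3.14, 3.14, 3.14, 3.14].

INTERFACE

Orientations are given as [roll, pitch, yaw] about the fixed x, y, z axes, in that order (R = Rz(yaw) Ry(pitch) Rx(roll)).
In Python, from bench import telemetry, snapshot, ticket, robot gives the robot as it stands.
- The arm moves only by the tool apply_moves, never from a script. Its argument "moves" is a list that holds one entry, the list of rows, each a list of 5 numbers: the shift along the tool's x, y, z in units of 50 mm (1.0 is 50 mm), then the turn about the tool's z in units of 10 degrees (1.0 is 10 degrees), then the closure, from 0 (fully open) to 1 (shut). A call has 1 to 10 rows; each row is the pose to reach, as a shift and turn from the pose commanded when the call began, along the tool's axes at that moment; what a row does not reach only later rows make up. A row lasts 1/8 s, in which the tool goes at most 62.5 mm and 10.7 degrees, less where a joint would pass 70% of its speed; a pose out of reach is approached as far as the arm can. A call with a gripper value outside its range is refused whole. The fingers move at their own pace and stop on an object; the grip force is fixed at half the most. Time passes only in rows, so rows that repeat a pose let the fingers close. It gives the time, the measured TCP pose, the force, the opening and the grip force at its end, in the units of the state.
- telemetry.get_obs(): the state, without advancing time (a new reading comes with each control period).
- snapshot(name): name is "side" or "top" or "wrist"; returns a dict with "image" (384x512x3 uint8, red, green, blue), "fovy" (degrees; the focal length in pixels is half the picture's height over the tangent of half this angle, whatever the lens; pixels are square), "cx", "cy" (the principal point, pixels), "D" ([k1, k2, p1, p2, k3] as OpenCV has them; the pictures are not rectified), "R" (3x3) and "t" (3): a world point X has camera coordinates R X + t. Camera axes: x right, y down, z forward; pixel columns grow to the right and rows downward; lengths in m; the calibration is good to about 2 mm. A picture is of the moment at which its call begins. There is no depth.
- ticket.close_job(): hands the job in; it is judged then, once.
The state is a dict: "time": time; "joint_positions": joint angles; "qvel": joint speeds; "joint_torque": joint torques, N m; "tool_pos": TCP position; "ee_rot": TCP orientation; "wrist_force": force on the tool from outside, world axes, zero at the start; "wrist_torque": the same for the moment, N m; "width": finger opening in m; "finger_force": force on a finger pad.
Only numpy, scipy, OpenCV 4.12 (cv2) and the standard library are available. Lean on these libraries where they do the work, as an engineer would, in place of code of your own. Each camera call takes 0.05 s, during which the arm holds its last target. There are 200 camera calls.

## Working session

There is one attempt and no reset: what is moved stays moved. The work goes in short steps, Python scripts to look and compute and a tool call to move; the robot and the scene stay as the last step left them, time stands still between calls to the robot, and variables do not carry over. Pictures are saved under pics/ and viewed, at most 10 in all, crops included, and the job is handed in when it is done.

Besides the shell and the picture viewer there is one more tool, called by a JSON object that holds its "api" and its "payload". apply_moves: Moves the arm, as the interface text tells. Its arguments: {"type":"object","properties":{"moves":{"type":"array","items":{"type":"array","items":{"type":"array","items":{"type":"number"}}}}},"required":["moves"]}

```bash
mkdir -p pics; ls; python3 - <<'E'
from bench import telemetry, snapshot
import cv2,numpy as np,json
o=telemetry.get_obs(); print({k:np.round(v,3).tolist() for k,v in o.items()})
for n in("side","top"):
    s=snapshot(n); cv2.imwrite(f"pics/{n}0.png",s["image"][:,:,::-1])
    print(n,s["fovy"],s["cx"],s["cy"],s["D"],np.round(s["R"],3).tolist(),s["t"])
E
```

```text
pics
{'time': 0.0, 'joint_positions': [1.159, 0.088, 1.372, -0.0, 1.684, -0.103], 'qvel': [0.0, 0.0, -0.0, 0.001, 0.001, 0.002], 'joint_torque': [0.0, -34.018, -30.243, 0.072, 0.033, -0.0], 'tool_pos': [0.167, 0.524, 0.403], 'ee_rot': [-3.139, -0.0, 2.833], 'wrist_force': [0.013, -0.716, -0.415], 'wrist_torque': [-0.003, -0.015, -0.012], 'finger_force': 0.0, 'width': 0.094}
side 46.3045852414146 247.82347286590402 190.39792161050482 [-0.13411885  0.          0.          0.          0.        ] [[-0.996, 0.086, -0.007], [0.051, 0.518, -0.854], [-0.069, -0.851, -0.52]] [0.5971549  0.20385725 0.97571556]
top 51.70327099770628 249.12147283135977 185.45461419672083 [-0.04328512  0.          0.          0.          0.        ] [[-0.007, -1.0, 0.003], [-0.993, 0.006, -0.119], [0.119, -0.004, -0.993]] [-0.29104488  0.61715534  1.00821107]
```

View pics/top0.png

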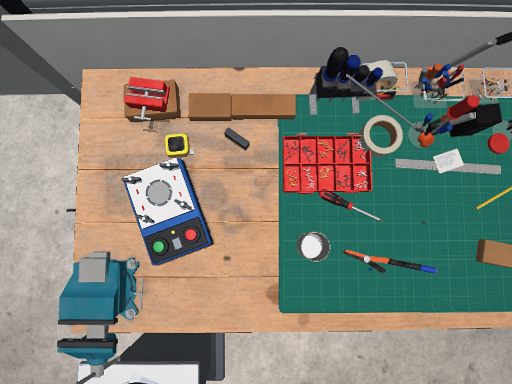

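View pics/side0.png

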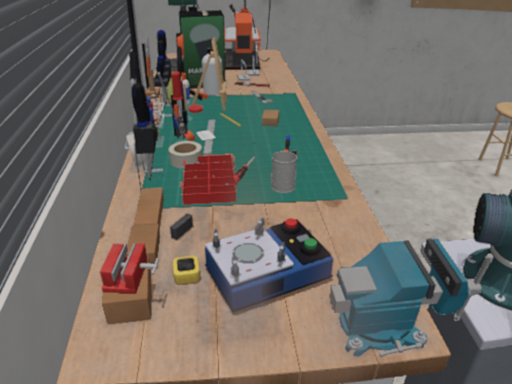

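The top view shows the machine at about (168,212), with green start at (158,247), red stop at (191,235) and the four wings on the cover above them. The teal vise stands at the lower left, near (95,290). The side view shows the wings upright on the cover, at about (216,240), (260,228), (281,257) and (235,270).

```bash
cat > h.py <<'E'
import cv2,numpy as np
from bench import telemetry,snapshot
def K(s):
    f=s["image"].shape[0]/2/np.tan(np.radians(s["fovy"])/2)
    return np.array([[f,0,s["cx"]],[0,f,s["cy"]],[0,0,1]])
def ray(s,uv):
    p=cv2.undistortPoints(np.array(uv,float).reshape(-1,1,2),K(s),s["D"]).reshape(-1,2)
    R=np.array(s["R"]);return -R.T@s["t"],np.c_[p,np.ones(len(p))]@R
def plane(s,uv,z):
    c,d=ray(s,uv);return c+d*((z-c[2])/d[:,2])[:,None]
def proj(s,X):
    return cv2.projectPoints(np.array(X,float).reshape(-1,1,3),cv2.Rodrigues(np.array(s["R"]))[0],np.array(s["t"],float),K(s),s["D"])[0].reshape(-1,2)
def blobs(mask,amin=20):
    n,l,st,c=cv2.connectedComponentsWithStats(mask.astype(np.uint8));return [(st[i,4],c[i],l==i) for i in range(1,n) if st[i,4]>=amin]
def hsv(s): return cv2.cvtColor(s["image"],cv2.COLOR_RGB2HSV)
E
python3 - <<'E'
from h import *
P={}
for n in("top","side"):
    s=snapshot(n);H=hsv(s);h,S,V=H[...,0].astype(int),H[...,1],H[...,2]
    g=(abs(h-65)<18)&(S>120)&(V>60); r=((h<8)|(h>172))&(S>150)&(V>60)
    box=np.zeros(h.shape,bool)
    if n=="top": box[215:265,140:215]=1
    else: box[215:260,275:325]=1
    for nm,m in(("g",g),("r",r)):
        for a,c,_ in blobs(m&box): print(n,nm,a,c.round(1),plane(s,c,.096).round(4)); P[n,nm]=(s,c)
for nm in "gr":
    A=[];b=[]
    for n in("top","side"):
        s,c=P[n,nm];o,d=ray(s,c);d=d[0]/np.linalg.norm(d[0]);M=np.eye(3)-np.outer(d,d);A.append(M);b.append(M@o)
    print(nm,np.linalg.lstsq(np.vstack(A),np.hstack(b),rcond=None)[0].round(4))
s=P["top","g"][0]
pg=plane(s,P["top","g"][1],.096)[0];pr=plane(s,P["top","r"][1],.096)[0]
d=pg-pr;yaw=np.arctan2(-d[0],d[1]);ex=np.array([np.cos(yaw),np.sin(yaw)]);ey=np.array([-ex[1],ex[0]])
O=(pg+pr)[:2]/2+.08*ex
print("dist",np.hypot(*d[:2]),"yaw",yaw,"O",O)
for i,(x,y) in enumerate([(100,50),(100,-50),(-4,-50),(-4,50)]):
    w=O+ex*x/1e3+ey*y/1e3; print(i+1,w.round(4), proj(s,[*w,.10]))
# vise height by teal top: rough triangulation of anvil
sd=P["side","g"][0]
print("vise top pt", [ (z,plane(s,(95,265),z).round(3)[0][:2],plane(sd,(355,283),z).round(3)[0][:2]) for z in(.1,.15,.2,.25)])
print(np.degrees(yaw), telemetry.get_obs()["time"])
E
```

```text
top g 102 [158.3 246.1] [[ 0.4599 -0.0711  0.096 ]]
top r 104 [190.3 234.1] [[ 0.4888 -0.1496  0.096 ]]
side g 112 [310.3 243.3] [[ 0.4601 -0.064   0.096 ]]
side r 105 [290.8 223.2] [[ 0.4891 -0.1406  0.096 ]]
g [ 0.4592 -0.0699  0.0913]
r [ 0.4881 -0.1487  0.0902]
dist 0.08363291451067525 yaw 0.3528266691743317 O [ 0.54940353 -0.08273119]
1 [ 0.626  -0.0013] [[131.25569501 178.92893596]]
2 [ 0.6605 -0.0951] [[169.03272299 164.97492563]]
3 [ 0.5629 -0.131 ] [[182.87122504 203.90665136]]
4 [ 0.5284 -0.0372] [[144.66346798 218.1328063 ]]
vise top pt [(0.1, array([0.415, 0.082]), array([0.401, 0.07 ])), (0.15, array([0.419, 0.063]), array([0.423, 0.121])), (0.2, array([0.423, 0.044]), array([0.444, 0.173])), (0.25, array([0.426, 0.025]), array([0.466, 0.224]))]
20.21547904334775 0.2
```

{"api": "apply_moves", "payload": {"moves": [[[-1,-0.7,-0.8,0,0.4],[-2.2,-1.5,-0.8,1,0.4],[-3.2,-2.3,-0.8,2,0.4],[-4.2,-3.1,-0.8,3,0.4],[-5.2,-3.8,-0.8,4,0.4],[-6.2,-4.6,-0.8,5,0.4],[-7.2,-5.3,-0.8,6,0.4],[-8.2,-6,-0.8,7,0.4],[-9.2,-6.8,-0.8,8,0.4],[-10.2,-7.5,-0.8,8.5,0.4]]]}}

```text
time: 1.45
tool_pos: [0.5287, 0.0247, 0.4446]
ee_rot: [3.141, -0.0, 1.346]
wrist_force: [0.2, 2.1, -0.4]
width: 0.0563
finger_force: 0.0
```

```bash
python3 - <<'E'
from h import *
s=snapshot("wrist");o=telemetry.get_obs();print(o["time"],o["tool_pos"],o["ee_rot"],o["joint_positions"]);R=np.array(s["R"]);c=-R.T@s["t"];print(c,R[2],s["D"],s["fovy"]);cv2.imwrite("pics/w1.png",s["image"][:,:,::-1])
for p in [(.626,-.0013),(.6605,-.0951),(.5629,-.131),(.5284,-.0372)]: print(proj(s,[*p,.1]))
E
```

```text
1.5 [0.53203336 0.01925528 0.44293813] [3.13921654 0.00520364 1.33661121] [-0.06875986  0.04328719  1.34204532 -0.00561869  1.75477049  0.16438709]
[0.54608118 0.10020022 0.42606306] [-0.059401   -0.26082346 -0.96355729] [-0.01542611  0.          0.          0.          0.        ] 67.5242735952056
[[333.58456324 186.72319039]]
[[371.60778159 251.67964993]]
[[299.86389148 291.38064443]]
[[258.69510961 231.77315253]]
```

View pics/w1.png

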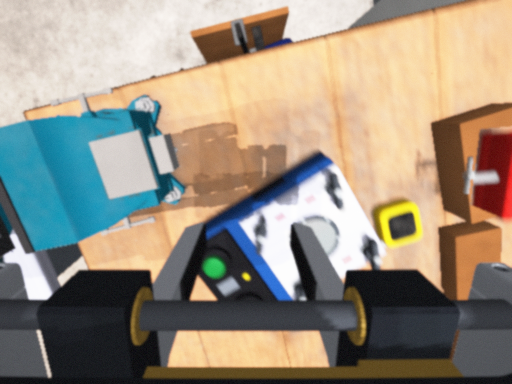

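The wrist view is blurred because the arm was moving. The machine lies below centre, with green at (214,267) and the cover around (310,240), partly hidden by the fingers. I'll shift so the cover sits above the fingers.

{"api": "apply_moves", "payload": {"moves": [[[-1.3,0.9,0,0,0.4],[-2.6,1.7,0,0,0.4],[-2.6,1.7,0,0,0.4],[-2.6,1.7,0,0,0.4]]]}}

```text
time: 2.0
tool_pos: [0.5827, -0.1208, 0.4434]
ee_rot: [-3.14, -0.0, 1.346]
wrist_force: [0.5, 0.2, -0.3]
width: 0.0564
finger_force: 0.0
```

```bash
python3 - <<'E'
from h import *
s=snapshot("wrist");o=telemetry.get_obs();print(o["time"],o["tool_pos"],o["ee_rot"]);
np.save("w2.npy",s,allow_pickle=True)
for p in [(.626,-.0013),(.6605,-.0951),(.5629,-.131),(.5284,-.0372)]: print(proj(s,[*p,.1]))
cv2.imwrite("pics/w2.png",s["image"][:,:,::-1])
E
```

```text
2.05 [ 0.58241844 -0.11937047  0.44384972] [-3.13986423e+00 -8.04384795e-04  1.34797158e+00]
[[263.31477552  66.59402277]]
[[310.79424672 147.1331053 ]]
[[233.81389405 195.68155434]]
[[183.27874278 122.30998142]]
```

View pics/w2.png

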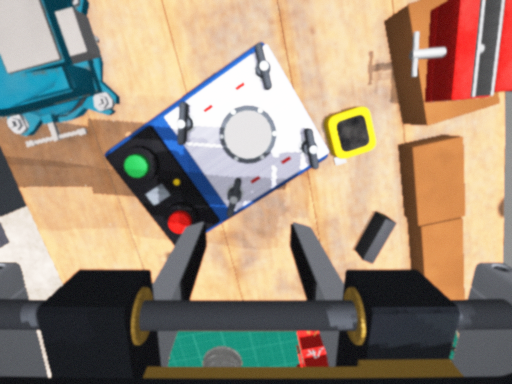

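Now it is clear: wings at about (264,66), (310,148), (235,193) and (185,122), green at (136,166) and red at (179,222). All match the predicted pixels. Next I'll measure wing angles and centres.

```bash
python3 - <<'E'
from h import *
s=np.load("w2.npy",allow_pickle=True).item();H=hsv(s);h,S,V=H[...,0].astype(int),H[...,1],H[...,2]
g=[];
for nm,m,b in(("g",(abs(h-65)<18)&(S>120)&(V>60),(140,190,110,160)),("r",((h<8)|(h>172))&(S>150)&(V>60),(205,236,160,200))):
    M=np.zeros_like(m);M[b[0]:b[1],b[2]:b[3]]=1
    bl=max(blobs(m&M),key=lambda x:x[0]);p=plane(s,bl[1],.096)[0];print(nm,bl[0],bl[1],p.round(4));g.append(p)
d=g[0]-g[1];yaw=np.arctan2(-d[0],d[1]);print("yaw btn",yaw,np.hypot(*d[:2]))
W=[(.626,-.0013),(.6605,-.0951),(.5629,-.131),(.5284,-.0372)];C=[]
vis=s["image"].copy()
for i,w in enumerate(W):
    c=proj(s,[*w,.1])[0].round().astype(int)
    M=np.zeros(h.shape,bool);M[c[1]-25:c[1]+26,c[0]-25:c[0]+26]=1
    m=(V<95)&(S<90)&M
    bs=[b for b in blobs(m,40)];b=min(bs,key=lambda b:np.hypot(*(b[1]-c)))
    ys,xs=np.nonzero(b[2]);P=plane(s,np.c_[xs,ys],.105)[:,:2]
    (cx,cy),(rw,rh),an=cv2.minAreaRect((P*1e4).astype(np.float32))
    ev,E=np.linalg.eigh(np.cov(P.T));v=E[:,1];a=np.arctan2(v[1],v[0])%np.pi
    bx=cv2.boxPoints(((cx,cy),(rw,rh),an));e=max((bx[1]-bx[0],bx[2]-bx[1]),key=np.linalg.norm);ar=np.arctan2(e[1],e[0])%np.pi
    print(i+1,b[0],b[1].round(1),"mean",P.mean(0).round(4),"rect",cx/1e4,cy/1e4,rw/10,rh/10,"ang pca/rect",a.round(3),ar.round(3));C.append([cx/1e4,cy/1e4])
    vis[b[2]]=(255,0,255)
C=np.array(C);d=(C[0]-C[3])+(C[1]-C[2]);e=(C[0]-C[1])+(C[3]-C[2])
print("yaw from wings",np.arctan2(d[1],d[0]),np.arctan2(-e[0],e[1]),np.linalg.norm(d)/2,np.linalg.norm(e)/2,"centre",C.mean(0))
cv2.imwrite("pics/v2.png",cv2.resize(vis[30:240,90:350],None,fx=2.4,fy=2.4,interpolation=cv2.INTER_NEAREST)[:,:,::-1])
E
```

```text
g 530 [136.05660377 165.56603774] [ 0.4604 -0.0716  0.096 ]
r 440 [178.45       221.07954545] [ 0.4889 -0.1484  0.096 ]
yaw btn 0.35563731119206854 0.08187810580911893Traceback (most recent call last):
  File "<stdin>", line 14, in <module>
ValueError: min() iterable argument is empty
```

```bash
cat > ang.py <<'E'
from h import *
s=np.load("w2.npy",allow_pickle=True).item();G=cv2.cvtColor(s["image"],cv2.COLOR_RGB2GRAY)
W=[(.626,-.0013),(.6605,-.0951),(.5629,-.131),(.5284,-.0372)];C=[]
vis=s["image"].copy()
for i,w in enumerate(W):
    c=proj(s,[*w,.1])[0].round().astype(int)
    M=np.zeros(G.shape,np.uint8);cv2.circle(M,tuple(int(k) for k in c),26,1,-1)
    m=(G<95)&(M>0)
    bs=blobs(m,30)
    b=min(bs,key=lambda b:np.hypot(*(b[1]-c)))
    ys,xs=np.nonzero(b[2]);P=plane(s,np.c_[xs,ys],.105)[:,:2]
    (cx,cy),(rw,rh),an=cv2.minAreaRect((P*1e4).astype(np.float32))
    v=np.linalg.eigh(np.cov(P.T))[1][:,1];a=np.arctan2(v[1],v[0])%np.pi
    print(i+1,b[0],b[1].round(1),"mean",P.mean(0).round(4),"rect",round(cx/1e4,4),round(cy/1e4,4),rw/10,rh/10,"ang",a.round(3),"min",G[M>0].min());C.append(P.mean(0))
    vis[b[2]]=(255,0,255)
C=np.array(C);d=(C[0]-C[3])+(C[1]-C[2]);e=(C[0]-C[1])+(C[3]-C[2])
print("yaw",np.arctan2(d[1],d[0]),np.arctan2(-e[0],e[1]),np.linalg.norm(d)/2,np.linalg.norm(e)/2,"centre",C.mean(0))
cv2.imwrite("pics/v2.png",np.hstack([cv2.resize(k[30:230,150:340],None,fx=2.1,fy=2.1,interpolation=cv2.INTER_NEAREST) for k in (vis,s["image"])])[:,:,::-1])
E
python3 ang.py
```

```text
1 40 [262.6  78.4] mean [ 0.6225 -0.013 ] rect 0.6234 -0.0149 4.538099670410157 16.78669891357422 ang 1.749 min 63
2 79 [305.8 140.2] mean [ 0.6555 -0.0856] rect 0.6553 -0.0849 22.62080078125 7.721065521240234 ang 1.334 min 44
3 173 [235.2 189.6] mean [ 0.5667 -0.123 ] rect 0.5657 -0.1214 24.904473876953126 13.90260009765625 ang 1.032 min 36
4 400 [176.2 130.5] mean [ 0.5194 -0.044 ] rect 0.5238 -0.0418 43.562008666992185 30.480563354492187 ang 0.462 min 47
yaw 0.34218952025568616 0.4865954124592426 0.10180740445648964 0.08575099734136066 centre [ 0.59103196 -0.06640581]
```

View pics/v2.png

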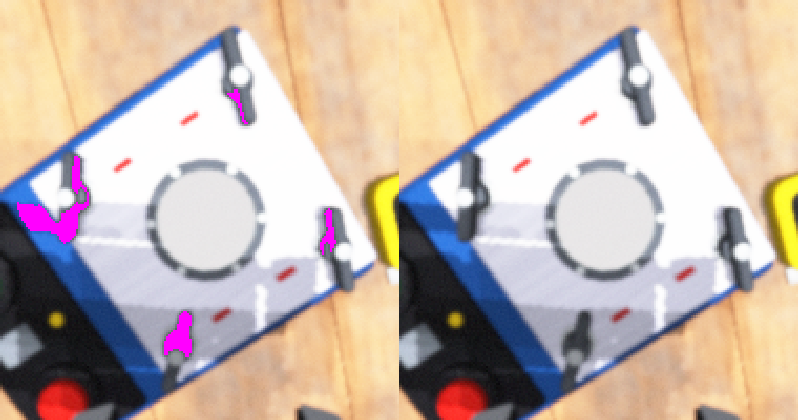

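The zoom shows the mask is poor because of reflections, but the wings themselves read clearly. I'll take the end points by eye.

```bash
python3 - <<'E'
from h import *
s=np.load("w2.npy",allow_pickle=True).item()
E=[((630,32),(645,120),(639,76)),((729,210),(743,287),(742,251)),((584,314),(566,385),(575,356)),((467,155),(467,238),(465,198))]
yaw=.3555;ex=np.array([np.cos(yaw),np.sin(yaw)]);ey=np.array([-ex[1],ex[0]])
O=np.array([.4747,-.1100])+.08*ex
for i,(e,xy) in enumerate(zip(E,[(100,50),(100,-50),(-4,-50),(-4,50)])):
    uv=(np.array(e,float)-[399,0])/2.1+[150,30]
    p=plane(s,uv,.105)[:,:2];d=p[0]-p[1];a=np.arctan2(d[1],d[0])%np.pi
    n=O+ex*xy[0]/1e3+ey*xy[1]/1e3
    print(i+1,"nominal",n.round(4),"cap",p[2].round(4),"mid",((p[0]+p[1])/2).round(4),"len",np.hypot(*d).round(4),"ang",a.round(3),"theta",(yaw-a).round(3))
E
```

```text
1 nominal [ 6.26e-01 -5.00e-04] cap [ 0.6267 -0.0018] mid [ 0.6259 -0.002 ] len 0.0409 ang 1.542 theta -1.186
2 nominal [ 0.6608 -0.0942] cap [ 0.6619 -0.0976] mid [ 0.659  -0.0959] len 0.0415 ang 1.583 theta -1.227
3 nominal [ 0.5634 -0.1304] cap [ 0.5624 -0.1342] mid [ 0.5631 -0.1309] len 0.0421 ang 1.095 theta -0.74
4 nominal [ 0.5285 -0.0367] cap [ 0.527  -0.0389] mid [ 0.5281 -0.0387] len 0.0418 ang 1.287 theta -0.932
```

{"api": "apply_moves", "payload": {"moves": [[[1.2,0.2,0,-1,0.4],[2.4,0.3,0,-1.12,0.4],[2.51,0.32,0.8,-1.12,0.4],[2.51,0.32,1.8,-1.12,0.4],[2.51,0.32,2.6,-1.12,0.4],[2.51,0.32,3.1,-1.12,0.4],[2.51,0.32,3.15,-1.12,0.4],[2.51,0.32,3.15,-1.12,0.4]]]}}

```text
time: 3.05
tool_pos: [0.6255, 0.0011, 0.2886]
ee_rot: [3.14, -0.0, 1.546]
wrist_force: [-0.4, 0.0, 0.7]
width: 0.0562
finger_force: 0.0
```

```bash
python3 - <<'E'
from h import *
o=telemetry.get_obs();print(o["tool_pos"],o["ee_rot"],o["wrist_force"])
s=snapshot("wrist");t=snapshot("side")
cv2.imwrite("pics/g1.png",np.hstack([s["image"][:,100:420],cv2.resize(t["image"][180:310,180:340],(480,384))])[:,:,::-1])
E
```

```text
[0.62549704 0.00108945 0.28856812] [ 3.13980989e+00 -2.30790988e-04  1.54602586e+00] [-0.37875111  0.04152496  0.66604296]
```

View pics/g1.png

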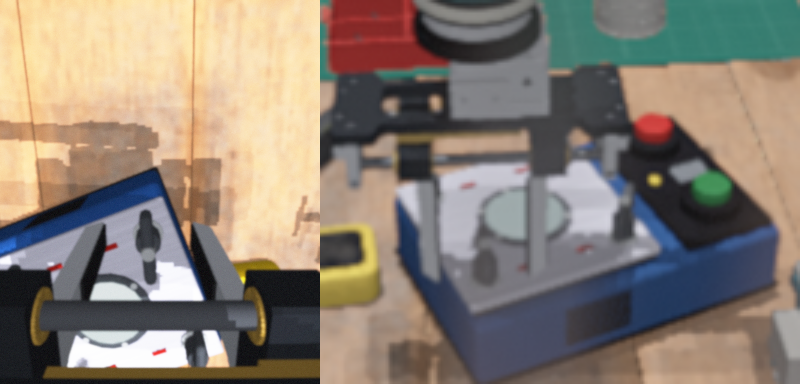

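The fingers straddle wing 1 at (148,245) in the left half, with no contact. Next I close and turn.

{"api": "apply_moves", "payload": {"moves": [[[0,0,0.05,0,0.7],[0,0,0.05,0,1],[0,0,0.05,0,1],[0,0,0.05,0,1],[0,0,0.05,0,1],[0,0,0.05,0,1]]]}}

```text
time: 3.9
tool_pos: [0.6256, 0.0, 0.2847]
ee_rot: [3.141, 0.0, 1.545]
wrist_force: [0.7, 0.3, -0.4]
width: 0.0164
finger_force: 30.0
```

{"api": "apply_moves", "payload": {"moves": [[[0,0,0,1,1],[0,0,0,2,1],[0,0,0,3,1],[0,0,0,4,1],[0,0,0,5,1],[0,0,0,6,1],[0,0,0,6.5,1],[0,0,0,6.9,1],[0,0,0,7.2,1],[0,0,0,7.2,1]]]}}

```text
time: 5.15
tool_pos: [0.6265, -0.0008, 0.2847]
ee_rot: [3.138, -0.003, 0.287]
wrist_force: [4.4, -1.6, -1.9]
width: 0.0163
finger_force: 30.0
```

```bash
python3 - <<'E'
from h import *
o=telemetry.get_obs();print({k:np.round(o[k],4) for k in("time","tool_pos","ee_rot","wrist_force","wrist_torque","width","finger_force")})
E
```

```text
{'time': np.float64(5.15), 'tool_pos': array([ 0.6265, -0.0008,  0.2847]), 'ee_rot': array([ 3.1382, -0.0034,  0.2873]), 'wrist_force': array([ 4.4377, -1.5625, -1.8861]), 'wrist_torque': array([-0.5566, -0.7332,  0.0447]), 'width': np.float64(0.0163), 'finger_force': np.float64(29.9997)}
```

{"api": "apply_moves", "payload": {"moves": [[[0,0,0,-0.4,0.6],[0,0,0,-0.4,0.4],[0,0,0,-0.4,0.4],[0,0,0,-0.4,0.4],[0,0,-1,-0.4,0.4],[-0.5,0,-2,-0.4,0.4],[-1,0,-2,-0.4,0.4],[-1,0,-2,-0.4,0.4],[-1,0,-2,-0.4,0.4]]]}}

```text
time: 6.28
tool_pos: [0.5778, -0.014, 0.3838]
ee_rot: [-3.141, 0.001, 0.358]
wrist_force: [-0.3, -0.0, -0.1]
width: 0.0563
finger_force: 0.0
```

```bash
python3 - <<'E'
from h import *
s=snapshot("wrist");np.save("w3.npy",s,allow_pickle=True);t=snapshot("side")
o=telemetry.get_obs();print(o["time"],o["tool_pos"],o["ee_rot"])
print(proj(s,[.626,-.001,.105]))
cv2.imwrite("pics/g2.png",np.hstack([s["image"][:,60:460],cv2.resize(t["image"][190:310,190:315],(400,384))])[:,:,::-1])
E
```

```text
6.375 [ 0.57808515 -0.01393916  0.38338584] [-3.14050899e+00  1.56297282e-03  3.58071645e-01]
[[252.70700589 146.77749938]]
```

View pics/g2.png

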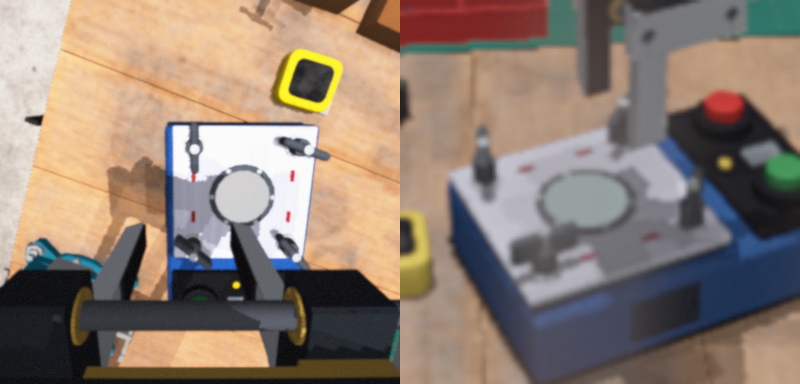

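```bash
python3 - <<'E'
from h import *
s=np.load("w3.npy",allow_pickle=True).item();I=s["image"];G=cv2.cvtColor(I,cv2.COLOR_RGB2GRAY).astype(float)
for r in range(122,172,3):
    w=np.clip(170-G[r,240:268],0,None);w[np.abs(np.arange(240,268)-254)>10]=0
    print(r,round((w*np.arange(240,268)).sum()/max(w.sum(),1),2),round(w.sum()))
H=hsv(s);m=((H[...,0]<8)|(H[...,0]>170))&(H[...,1]>90);m[:110]=0;m[235:]=0
for a,c,_ in blobs(m,8): print(a,c.round(1),plane(s,c,.08).round(4))
print(plane(s,[[253,125],[254.5,168]],.11))
E
```

```text
122 253.9 1704
125 253.68 1011
128 253.46 542
131 253.59 569
134 253.51 614
137 253.56 620
140 253.51 879
143 253.47 993
146 252.35 348
149 251.95 275
152 251.42 170
155 253.36 592
158 253.7 534
161 253.79 520
164 253.98 550
167 253.99 611
170 254.24 527
31 [352.1 175.4] [[ 0.6321 -0.1068  0.08  ]]
24 [253.  176.8] [[ 0.5955 -0.0134  0.08  ]]
29 [253.  216.3] [[ 0.5557 -0.0284  0.08  ]]
31 [347.7 216.5] [[ 0.5906 -0.1221  0.08  ]]
[[ 0.64405395  0.00566439  0.11      ]
 [ 0.60932767 -0.00897138  0.11      ]]
```

Wing 1 at (194,146) is now in line with the dashes at (193,176) and (193,216), to within about 1°. I'll do one short re-tighten with overshoot to be sure it sits on the stop before going on to wing 3.

{"api": "apply_moves", "payload": {"moves": [[[1,0,0.6,-0.5,0.4],[1,0,1.6,-0.5,0.4],[1,0,2,-0.5,0.4],[1,0,2,-0.5,1],[1,0,2,-0.5,1],[1,0,2,-0.5,1],[1,0,2,-0.5,1],[1,0,2,0.3,1],[1,0,2,1,1],[1,0,2,1,1]]]}}

```text
time: 7.62
tool_pos: [0.6266, 0.0004, 0.2853]
ee_rot: [3.132, -0.009, 0.181]
wrist_force: [10.3, -9.0, -6.2]
width: 0.0158
finger_force: 30.0
```

```bash
python3 - <<'E'
from h import *
o=telemetry.get_obs();print({k:np.round(o[k],4) for k in("time","tool_pos","ee_rot","wrist_force","wrist_torque","width","finger_force")})
E
```

```text
{'time': np.float64(7.625), 'tool_pos': array([6.266e-01, 4.000e-04, 2.853e-01]), 'ee_rot': array([ 3.1321, -0.0086,  0.1813]), 'wrist_force': array([10.3204, -9.0079, -6.208 ]), 'wrist_torque': array([-1.6404, -1.7223,  0.2788]), 'width': np.float64(0.0158), 'finger_force': np.float64(30.0015)}
```

{"api": "apply_moves", "payload": {"moves": [[[0,0,0,-1,0.6],[0,0,0,-1,0.4],[0,0,0,-1,0.4],[0,0,-0.8,-1,0.4],[0,0,-1.3,-2,0.4],[-0.6,0.8,-1.3,-3,0.4],[-1.2,1.7,-1.3,-4,0.4],[-1.71,2.34,-1.3,-5,0.4],[-1.71,2.34,-1.3,-5.23,0.4],[-1.71,2.34,-1.3,-5.23,0.4]]]}}

```text
time: 8.88
tool_pos: [0.5614, -0.1274, 0.3499]
ee_rot: [3.141, -0.0, 1.094]
wrist_force: [0.3, 0.9, 1.0]
width: 0.0566
finger_force: 0.0
```

```bash
python3 - <<'E'
from h import *
o=telemetry.get_obs();print({k:np.round(o[k],4) for k in("time","tool_pos","ee_rot","wrist_force","wrist_torque","width","finger_force")})
E
```

```text
{'time': np.float64(8.875), 'tool_pos': array([ 0.5614, -0.1274,  0.3499]), 'ee_rot': array([ 3.1414e+00, -4.0000e-04,  1.0937e+00]), 'wrist_force': array([0.3363, 0.8619, 0.9871]), 'wrist_torque': array([-0.1102,  0.0926,  0.0012]), 'width': np.float64(0.0566), 'finger_force': np.float64(0.0)}
```

{"api": "apply_moves", "payload": {"moves": [[[-0.05,0.06,0.6,0,0.4],[-0.05,0.06,1.2,0,0.4],[-0.05,0.06,1.3,0,0.4],[-0.05,0.06,1.3,0,0.4],[-0.05,0.06,1.3,0,1],[-0.05,0.06,1.3,0,1],[-0.05,0.06,1.3,0,1],[-0.05,0.06,1.3,0,1],[-0.05,0.06,1.3,0,1]]]}}

```text
time: 10.0
tool_pos: [0.5631, -0.1308, 0.2849]
ee_rot: [-3.141, -0.0, 1.096]
wrist_force: [-0.8, -0.3, -0.3]
width: 0.0162
finger_force: 30.0
```

{"api": "apply_moves", "payload": {"moves": [[[0,0,0,1,1],[0,0,0,2,1],[0,0,0,3,1],[0,0,0,4,1],[0,0,0,4.6,1],[0,0,0,5,1],[0,0,0,5.4,1],[0,0,0,5.4,1]]]}}

```text
time: 11.0
tool_pos: [0.5636, -0.1312, 0.2849]
ee_rot: [3.14, -0.002, 0.155]
wrist_force: [2.0, -1.4, 0.1]
width: 0.0161
finger_force: 30.0
```

```bash
python3 - <<'E'
from h import *
o=telemetry.get_obs();print({k:np.round(o[k],4) for k in("time","tool_pos","ee_rot","wrist_force","wrist_torque","width","finger_force")})
E
```

```text
{'time': np.float64(11.0), 'tool_pos': array([ 0.5636, -0.1312,  0.2849]), 'ee_rot': array([ 3.140e+00, -1.600e-03,  1.549e-01]), 'wrist_force': array([ 2.0184, -1.3612,  0.0675]), 'wrist_torque': array([-0.3707, -0.2703,  0.2597]), 'width': np.float64(0.0161), 'finger_force': np.float64(29.9999)}
```

Torque of 0.26 N m at the end means wing 3 is on its stop. Next is wing 2.

{"api": "apply_moves", "payload": {"moves": [[[0,0,0,-1,0.6],[0,0,0,-1.2,0.4],[0,0,0,-1.2,0.4],[0,0,-0.8,-2,0.4],[0,0,-1.3,-3,0.4],[0.7,-0.1,-1.3,-4,0.4],[1.4,-0.3,-1.3,-5,0.4],[2.02,-0.41,-1.3,-6,0.4],[2.02,-0.41,-1.3,-7,0.4],[2.02,-0.41,-1.3,-8.2,0.4]]]}}

```text
time: 12.25
tool_pos: [0.6603, -0.0948, 0.349]
ee_rot: [-3.141, -0.0, 1.568]
wrist_force: [-0.1, 0.1, 0.2]
width: 0.0562
finger_force: 0.0
```

{"api": "apply_moves", "payload": {"moves": [[[0,0,0,0,0.4],[0,0,0,0,0.4]]]}}

```text
time: 12.5
tool_pos: [0.6598, -0.0951, 0.3496]
ee_rot: [-3.142, -0.0, 1.56]
wrist_force: [0.4, 0.2, 0.5]
width: 0.0567
finger_force: 0.0
```

```bash
python3 - <<'E'
from h import *
s=snapshot("wrist");o=telemetry.get_obs();print(o["time"],o["tool_pos"],o["ee_rot"])
s=snapshot("side");cv2.imwrite("pics/g3.png",cv2.resize(s["image"][180:310,180:340],(800,600))[:,:,::-1])
E
```

```text
12.55 [ 0.65977627 -0.09513696  0.349676  ] [-3.14157116e+00 -1.32546343e-04  1.56029348e+00]
```

{"api": "apply_moves", "payload": {"moves": [[[0,0,0.6,0,0.4],[0,0,1.2,0,0.4],[0,0,1.3,0,0.4],[0,0,1.3,0,0.4],[0,0,1.3,0,1],[0,0,1.3,0,1],[0,0,1.3,0,1],[0,0,1.3,0,1],[0,0,1.3,0,1]]]}}

```text
time: 13.72
tool_pos: [0.66, -0.0951, 0.2849]
ee_rot: [3.141, -0.0, 1.563]
wrist_force: [0.8, -0.1, 0.8]
width: 0.0163
finger_force: 30.0
```

{"api": "apply_moves", "payload": {"moves": [[[0,0,0,1,1],[0,0,0,2,1],[0,0,0,3,1],[0,0,0,4,1],[0,0,0,5,1],[0,0,0,6,1],[0,0,0,7,1],[0,0,0,7.7,1],[0,0,0,8.2,1],[0,0,0,8.2,1]]]}}

```text
time: 14.98
tool_pos: [0.6601, -0.0954, 0.285]
ee_rot: [3.14, -0.001, 0.133]
wrist_force: [0.8, -1.1, 0.3]
width: 0.0163
finger_force: 30.0
```

```bash
python3 - <<'E'
from h import *
o=telemetry.get_obs();print({k:np.round(o[k],4) for k in("time","tool_pos","ee_rot","wrist_force","wrist_torque","width","finger_force")})
E
```

```text
{'time': np.float64(14.975), 'tool_pos': array([ 0.6601, -0.0954,  0.285 ]), 'ee_rot': array([ 3.1404e+00, -1.0000e-03,  1.3320e-01]), 'wrist_force': array([ 0.8048, -1.0812,  0.2934]), 'wrist_torque': array([-0.3949, -0.086 ,  0.2594]), 'width': np.float64(0.0163), 'finger_force': np.float64(29.9999)}
```

{"api": "apply_moves", "payload": {"moves": [[[0,0,0,-1,0.6],[0,0,0,-1.2,0.4],[0,0,0,-1.2,0.4],[0,0,-0.8,-2,0.4],[0,0,-1.3,-3,0.4],[-0.8,-0.5,-1.3,-4,0.4],[-1.6,-1,-1.3,-5,0.4],[-2.46,-1.48,-1.3,-6,0.4],[-2.46,-1.48,-1.3,-6.62,0.4],[-2.46,-1.48,-1.3,-6.62,0.4]]]}}

```text
time: 16.23
tool_pos: [0.5277, -0.0376, 0.35]
ee_rot: [3.141, -0.0, 1.285]
wrist_force: [-1.1, -0.2, 0.6]
width: 0.0567
finger_force: 0.0
```

{"api": "apply_moves", "payload": {"moves": [[[0,0,0.6,0,0.4],[0,0,1.2,0,0.4],[0,0,1.3,0,0.4],[0,0,1.3,0,0.4],[0,0,1.3,0,1],[0,0,1.3,0,1],[0,0,1.3,0,1],[0,0,1.3,0,1],[0,0,1.3,0,1]]]}}

```text
time: 17.35
tool_pos: [0.5281, -0.0378, 0.2849]
ee_rot: [-3.141, -0.0, 1.287]
wrist_force: [-1.0, 0.2, 1.5]
width: 0.0161
finger_force: 30.0
```

{"api": "apply_moves", "payload": {"moves": [[[0,0,0,1,1],[0,0,0,2,1],[0,0,0,3,1],[0,0,0,4,1],[0,0,0,5,1],[0,0,0,6,1],[0,0,0,6.5,1],[0,0,0,6.5,1]]]}}

```text
time: 18.35
tool_pos: [0.5285, -0.0377, 0.285]
ee_rot: [3.142, -0.002, 0.154]
wrist_force: [2.0, 0.6, 0.0]
width: 0.0159
finger_force: 30.0
```

```bash
python3 - <<'E'
from h import *
o=telemetry.get_obs();print({k:np.round(o[k],4) for k in("time","tool_pos","ee_rot","wrist_force","wrist_torque","width","finger_force")})
E
```

```text
{'time': np.float64(18.35), 'tool_pos': array([ 0.5285, -0.0377,  0.285 ]), 'ee_rot': array([ 3.1416e+00, -1.7000e-03,  1.5450e-01]), 'wrist_force': array([1.9862, 0.647 , 0.0336]), 'wrist_torque': array([ 0.1296, -0.2175,  0.266 ]), 'width': np.float64(0.0159), 'finger_force': np.float64(30.0003)}
```

{"api": "apply_moves", "payload": {"moves": [[[0,0,0,-1,0.6],[0,0,0,-1.15,0.4],[0,0,0,-1.15,0.4],[0,0,-0.8,-1.15,0.4],[0,0,-1.6,-1.15,0.6],[0.2,0.6,-2.4,-1.15,0.8],[0.27,0.9,-2.4,-1.15,1],[0.27,0.9,-2.4,-1.15,1],[0.27,0.9,-2.4,-1.15,1]]]}}

```text
time: 19.48
tool_pos: [0.548, -0.08, 0.4023]
ee_rot: [-3.139, 0.003, 0.353]
wrist_force: [0.5, -0.6, -0.4]
width: 0.0095
finger_force: 0.0
```

```bash
python3 - <<'E'
from h import *
s=snapshot("wrist");np.save("w4.npy",s,allow_pickle=True);o=telemetry.get_obs();print(o["time"],o["tool_pos"],o["ee_rot"],o["wrist_force"],o["width"])
print(proj(s,[.4597,-.0713,.096]))
cv2.imwrite("pics/g4.png",cv2.resize(s["image"][60:330,90:450],(800,600))[:,:,::-1])
E
```

```text
19.525 [ 0.54801958 -0.07981461  0.40255559] [-3.13894896e+00  3.08245424e-03  3.53617406e-01] [ 0.44910712 -0.12055172 -0.03984595] 0.005443944607083884
[[213.37293958 260.56434325]]
```

View pics/g4.png

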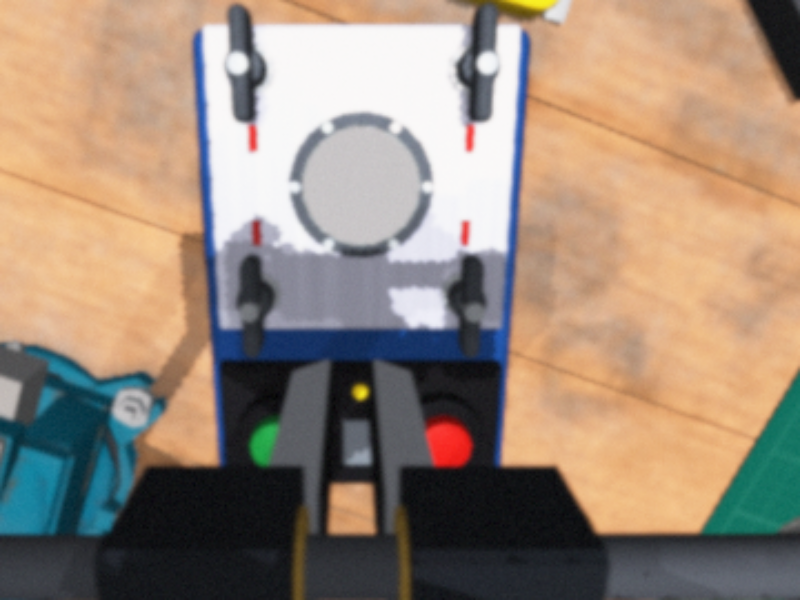

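All four wings lie in line with the red dashes, upper ones at about (240,65) and (484,65), lower ones at (252,305) and (470,305). Next is the green button at about (268,442).

{"api": "apply_moves", "payload": {"moves": [[[-0.8,-0.4,0,0,1],[-1.6,-0.77,0,0,1],[-1.6,-0.77,0.8,0,1],[-1.6,-0.77,1.6,0,1],[-1.6,-0.77,1.9,0,1],[-1.6,-0.77,1.9,0,1],[-1.6,-0.77,1.9,0,1]]]}}

```text
time: 20.4
tool_pos: [0.4606, -0.0719, 0.3112]
ee_rot: [3.14, -0.002, 0.354]
wrist_force: [0.9, -1.0, -0.1]
width: 0.0006
finger_force: 0.0
```

```bash
python3 - <<'E'
from h import *
s=snapshot("side");t=snapshot("top");o=telemetry.get_obs();print(o["time"],o["tool_pos"],o["ee_rot"],o["wrist_force"],o["width"])
cv2.imwrite("pics/g5.png",np.hstack([cv2.resize(s["image"][195:275,270:350],(400,400)),cv2.resize(t["image"][200:280,120:200],(400,400))])[:,:,::-1])
E
```

```text
20.5 [ 0.46064321 -0.07201358  0.31141649] [ 3.13976127e+00 -2.68714208e-03  3.53505330e-01] [ 0.64798125 -0.0204377   0.30175182] 0.0005582406833542096
```

View pics/g5.png

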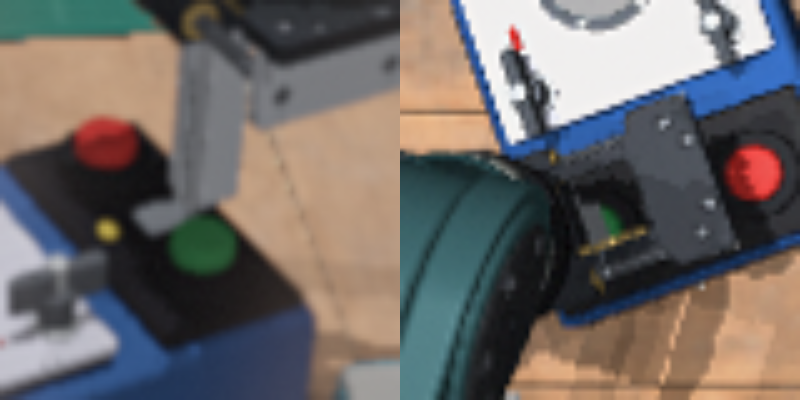

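The closed fingertips at (200,215) stand right above the green button at (203,243), clear of the red one. I'll press in steps.

{"api": "apply_moves", "payload": {"moves": [[[-0.01,0.01,0.2,0,1],[-0.01,0.01,0.3,0,1],[-0.01,0.01,0.36,0,1],[-0.01,0.01,0.42,0,1],[-0.01,0.01,0.45,0,1]]]}}

```text
time: 21.12
tool_pos: [0.4597, -0.0726, 0.2892]
ee_rot: [3.141, -0.0, 0.353]
wrist_force: [-5.1, 0.2, 15.7]
width: 0.0006
finger_force: 7.8
```

15.7 N with the tips 6 mm below the button's rest height means it is bottomed. I'll hold it there.

{"api": "apply_moves", "payload": {"moves": [[[0,0,0.01,0,1],[0,0,0.01,0,1],[0,0,0.01,0,1],[0,0,0.01,0,1],[0,0,0.01,0,1],[0,0,0.01,0,1],[0,0,0.01,0,1],[0,0,0.01,0,1],[0,0,0.01,0,1],[0,0,0.01,0,1]]]}}

```text
time: 22.38
tool_pos: [0.4596, -0.0725, 0.2892]
ee_rot: [3.141, -0.001, 0.354]
wrist_force: [-5.6, 0.8, 13.4]
width: 0.0005
finger_force: 6.6
```

{"api": "apply_moves", "payload": {"moves": [[[0,0,-0.4,0,1],[0,0,-1.2,0,1],[0,0,-2.2,0,1],[0,0,-3,0,1],[0,0,-3,0,1],[0,0,-3,0,1]]]}}

```text
time: 23.12
tool_pos: [0.4597, -0.0725, 0.4352]
ee_rot: [-3.14, 0.002, 0.354]
wrist_force: [-0.2, -0.1, -0.0]
width: 0.0005
finger_force: 0.0
```

```bash
python3 - <<'E'
from h import *
s=snapshot("side");o=telemetry.get_obs();print(o["time"],o["tool_pos"],o["wrist_force"])
cv2.imwrite("pics/g6.png",cv2.resize(s["image"][180:310,180:350],(680,520))[:,:,::-1])
H=hsv(s);g=(abs(H[...,0].astype(int)-65)<18)&(H[...,1]>120)&(H[...,2]>60);b=np.zeros_like(g);b[215:260,275:325]=1
print([(a,c) for a,c,_ in blobs(g&b)])
E
```

```text
23.175 [ 0.45960267 -0.07250718  0.4344815 ] [-0.11761569  0.19074458 -0.66557252]
[(np.int32(101), array([310.33663366, 243.62376238]))]
```

View pics/g6.png

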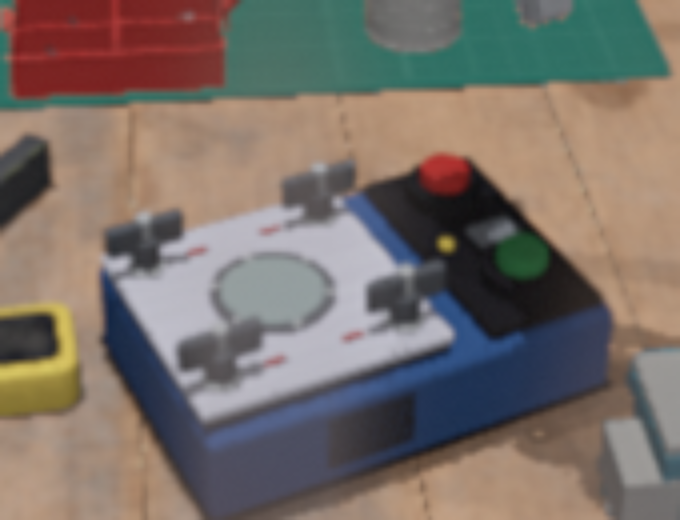

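All four wings line up with their dashes, the green button is back up at (522,256), the red one is untouched and the bystanders haven't moved.

```bash
python3 -c "
from bench import ticket;print(ticket.close_job())"
```

```text
the job is handed in; nothing more can be done
None
```

I turned all four wing screws to their hard stops in the order 1, 3, 2, 4, then pressed the green start button fully down, held it for about 1.3 s and let it come back up; the job was handed in at about 23 s, with no verdict shown.

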